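Set and lock the last leg of the upturned tray riser

TASK

The wooden tray riser lies upside down on the bench with its four telescopic legs up; three are set and locked, the fourth has slid all the way in and its cam lever stands open, sticking out over the frame's edge. Take hold of this leg low down, draw it up until the black line round it just shows above its clamp ring (as tall as the other three) and, holding it there without letting go, swing its cam lever clockwise (seen from above) until it stops, along the frame's edge like the others. Finish while still gripping the leg at its mark, with the riser flat where it was and the other things on the bench left alone.

Things in the scene. Friction and masses are not known exactly. Their poses are not given: they have to be found in the camera images.
- riser: Upturned tray riser, 3.2 kg, loose: beech frame 340 x 250 mm, 28 mm high, a 6 mm board on the bench. Origin: centre of its underside. x along the 340 mm side, z up. Leg axes at x = -128 or 128, y = -83 or 83 mm; the loose leg at x = -128, y = +83. Sleeves 32, grey clamp collars 44, black cam rings 40 mm across with their top face 106 mm up. The locked legs stand 68 mm above their rings.
- clamp (a point): Point on the axis of the loose leg at the top face of its cam ring, 106 mm above the bench. Fixed to the riser; axes as the riser's. Fingers that grip the leg reach the lever's fin beside it and push it round when they turn clockwise about this axis: so grip low, fingertips within 5 mm of the ring before drawing up, closing line 60 to 90 degrees counterclockwise of the lever.
- leg: The loose leg: round steel tube 22 mm across, top 16 mm black rubber of the same width. Slides up and down in its sleeve, turns freely about its axis; 0.18 kg, drops back in if let go unclamped. Origin on its axis 40 mm below its top. A black line 2 mm high, 26 to 28 mm below the origin, is hidden at first; at the mark its lower edge is level with the ring's top face.
- leg_top (a point): Centre of the top of the loose leg: 40 mm above the ring when fully in, 68 mm at the mark.
- leg_out (a joint): How far the loose leg is drawn out, m: 0 fully in (start), 0.028 at its mark (wanted within 4 mm), 0.045 at the upper stop.
- cam_lever (a joint): Turn of the loose leg's cam lever about the leg's axis, rad: 0 open, 0.80 closed at its stop; grows clockwise seen from above. Starts at 0 to 0.12, stays where left. Takes about 0.15 N m; binds the leg from about 0.45, clamps it beyond 0.75. Closed, the lever points along the riser's +x. The other three levers, of the same shape, are closed and fixed.
- lever_tip (a point): Tip of the loose leg's cam lever, 58 mm out from the leg's axis, 8 mm above the ring's top face. The lever is a black radial arm 9 mm thick, 16 to 64 mm out, rising 4 mm above the ring's top face (tip boss 8 mm), with a fin 6 mm thick on it, 17 to 36 mm out, up to 50 mm above the ring's top face.
- screwdriver: Screwdriver 150 mm long lying on the riser's board between the legs. Origin under its middle. Bystander.
- end_cap: Spare black rubber leg end, 24 mm across, 18 mm high, standing on the riser's board. Origin under its centre. Bystander.
- brush: Brush 180 mm long lying on the bench to the robot's right. Origin under its middle. Bystander.
- spatula: Spatula 200 mm long lying on the bench to the right, farther out. Origin under its middle. Bystander.
- bowl: White bowl 120 mm across, 50 mm high, to the left. Origin under its centre. Bystander.
- jar: Small jar 56 mm across, 70 mm high, to the right near the robot. Origin under its centre. Bystander.
- carton: Flat praline carton 123 x 93 mm, 40 mm high, to the left. Origin under its centre. Bystander.

How it is judged:
On the way, in this order (a step that is already met when the one before it is completed fails the run):
1. the leg is held at its mark by the fingers, its lever still open (value of joint leg_out between 0.024 and 0.032 m and contact force between the fingers and leg above 3 N and value of joint cam_lever below 0.25 rad), for 0.3 s.
2. the lever is closed while the fingers hold the leg at its mark (value of joint leg_out between 0.024 and 0.032 m and contact force between the fingers and leg above 3 N and value of joint cam_lever above 0.74 rad), for 0.3 s.
At the end, for the whole second after the job is handed in: The loose leg is drawn out 28 mm within 4 mm and at rest, its cam lever is closed (beyond 0.74 of 0.80 rad), the fingers still grip the leg (more than 3 N), and the riser lies flat on the bench (tilt under 0.05 rad, raised less than 6 mm) within 50 mm of where it was (all of step 2 and velocity of joint leg_out between -0.01 and 0.01 m/s and angle between riser's own z axis and vertical below 0.05 rad and height (world z) of riser below 0.006 m and distance of riser from where it was at the start of the episode below 0.05 m); the arm keeps its last pose, push and grip.
It fails at once if the lever is turned (beyond 0.35 rad) while the leg is more than 7 mm off its mark (value of joint cam_lever above 0.35 rad and (value of joint leg_out below 0.021 m or value of joint leg_out above 0.035 m)).
It fails at once if the leg is let go once the lever is being turned (value of joint cam_lever above 0.35 rad and contact force between the fingers and leg below 0.3 N).
It fails at once if the riser is lifted, tipped or dragged away (angle between riser's own z axis and vertical above 0.12 rad or height (world z) of riser above 0.02 m or distance of riser from where it was at the start of the episode above 0.06 m).
It fails at once if a thing on the bench or on the riser's board is disturbed (distance of any of brush, spatula, bowl, jar, carton from where it was at the start of the episode above 0.03 m or distance of any of screwdriver, end_cap from where it was at the start of the episode above 0.07 m).
It also fails if it takes over 38 s, if anything falls off the work surface, if the arm or the gripper's body presses on something with over 40 N, if the wrist force passes 120 N, or if a joint passes its speed limit or range.

ROBOT

A 6-joint arm with a two-finger parallel gripper is mounted at the origin on the work surface. World frame = base frame: x ahead of the robot, y to its left, z up, the work surface at z = 0. Lengths are in m, angles in rad, forces in N, time in s.
With the tool pointing down it reaches from about 0.2 to 0.875 m from the base axis. Payload 3.4 kg.
Tool frame: the origin (TCP) lies midway between the tips of the shut fingers; the grasp point (between the pads) lies 19 mm behind it (robot.hold_point_z is the z of the grasp point in the tool frame, in m); z points along the fingers, y is the line along which they close (so a half turn about z gives the same grasp; the last joint's range is limited). The gripper opens to 94 mm and grips with 3 to 60 N. Pads are 16 mm wide; open, the fingers measure 119 mm over their backs; the gripper's body (75 mm by 177 mm) begins 78 mm behind the grasp point.
Start: joints at [1.075, 0.276, 1.505, -0, 1.361, -0.121], TCP at [0.211, 0.535, 0.205] pointing down, gripper open.
Joint ranges: [-2.89, 2.89], [-0.75, 2.08], [0.22, 2.7], [-1.18, 4.32], [0.11, 2.71], [-2.7, 2.7]. Speed limits (rad/s): [2.57, 2.57, 3.14, 3.14, 3.14, 3.14].

INTERFACE

Orientations are given as a rotation vector (axis times angle).
In Python, from bench import status, vision, robot gives the robot as it stands.
- The arm moves only by the tool servo_tool, never from a script. Its argument "increments" is a list of rows, each a list of 7 numbers: the turn, a rotation vector about the tool's x, y, z in degrees, then the shift along the tool's x, y, z in cm, then the finger opening in cm, from 0 to 9.4. In form: [[ax, ay, az, dx, dy, dz, gripper], ...]. A call has 1 to 8 rows; each row is the pose to reach, as a shift and turn from the pose commanded when the call began, along the tool's axes at that moment; what a row does not reach only later rows make up. A row lasts 1/12 s, in which the tool goes at most 41.7 mm and 7.16 degrees, less where a joint would pass 70% of its speed; a pose out of reach is approached as far as the arm can. A call with a gripper value outside its range is refused whole. The fingers move at their own pace and stop on an object; "force" is the grip in N (left out, the last holds). Time passes only in rows, so rows that repeat a pose let the fingers close. It gives the time, the measured TCP pose, the force, the opening and the grip force at its end, in the units of the state.
- status.get_obs(): the state, without advancing time (a new reading comes with each control period).
- vision.get_image(name): name is "scene" or "side" or "wrist"; returns a dict with "img" (420x560x3 uint8, red, green, blue), "fx", "fy", "cx", "cy" (pixels), "k1" (the pictures are not rectified: a ray, as slopes to the right and down, at radius r is drawn at 1 + k1 r^2 times it, then the intrinsics apply), "world_from_camera" (4x4, takes a point from camera to world coordinates); the wrist camera has in their place "T_tool_cam" (4x4, takes a point from camera to tool coordinates, whose origin is the TCP and whose axes are the flange's). Camera axes: x right, y down, z forward; pixel columns grow to the right and rows downward; lengths in m; the calibration is good to about 2 mm. A picture is of the moment at which its call begins: read the wrist's pose just before it. There is no depth.
- robot.hand_in(): hands the job in; it is judged then, once.
The state is a dict: "clock": time; "joint_pos": joint angles; "dq": joint speeds; "tau": joint torques, N m; "eef_pos": TCP position; "ee_rot": TCP orientation; "contact_force": force on the tool from outside, world axes, zero at the start; "wrist_torque": the same for the moment, N m; "grip_width": finger opening in m; "grasp_force": force on a finger pad.
Only numpy, scipy, OpenCV 4.12 (cv2) and the standard library are available. Lean on these libraries where they do the work, as an engineer would, in place of code of your own. Each camera call takes 0.05 s, during which the arm holds its last target. There are 200 camera calls.

## Working session

There is one attempt and no reset: what is moved stays moved. The work goes in short steps, Python scripts to look and compute and a tool call to move; the robot and the scene stay as the last step left them, time stands still between calls to the robot, and variables do not carry over. Pictures are saved under pics/ and viewed, at most 10 in all, crops included, and the job is handed in when it is done.

Besides the shell and the picture viewer there is one more tool, called as name(argument=value, ...), one argument or row to a line, values as JSON. servo_tool: Moves the arm, as the interface text tells. Its arguments: {"type":"object","properties":{"increments":{"type":"array"},"force":{"type":"number"}},"required":["increments"]}

```bash
mkdir -p pics; ls; cat > h.py <<'E'
from bench import status, vision, robot
import numpy as np, cv2
from scipy.spatial.transform import Rotation as R
def snap(n,f=None):
    o=status.get_obs(); d=vision.get_image(n)
    if f: cv2.imwrite('pics/'+f,cv2.cvtColor(d['img'],cv2.COLOR_RGB2BGR))
    if 'T_tool_cam' in d:
        T=np.eye(4);T[:3,:3]=R.from_rotvec(o['ee_rot']).as_matrix();T[:3,3]=o['eef_pos'];d['W']=T@d['T_tool_cam']
    else: d['W']=np.array(d['world_from_camera'])
    return d
def ray(d,u,v):
    x,y=(u-d['cx'])/d['fx'],(v-d['cy'])/d['fy']; a,b=x,y
    for _ in range(20):
        s=1+d['k1']*(a*a+b*b); a,b=x/s,y/s
    return d['W'][:3,3], d['W'][:3,:3]@np.array([a,b,1.])
def atz(d,u,v,z):
    o,r=ray(d,u,v); return o+r*(z-o[2])/r[2]
def proj(d,p):
    q=np.linalg.inv(d['W'])@np.append(p,1); a,b=q[0]/q[2],q[1]/q[2]; s=1+d['k1']*(a*a+b*b)
    return d['cx']+d['fx']*a*s,d['cy']+d['fy']*b*s
E
python3 - <<'E'
from h import *
import pickle
ds={n:snap(n,n+'0.png') for n in('scene','side','wrist')}
pickle.dump(ds,open('d0.pkl','wb'))
o=status.get_obs();print(o, robot.hold_point_z)
for n in ds: print(n,ds[n]['W'].round(3).tolist(),ds[n]['fx'],ds[n]['k1'])
E
```

```text
pics
{'clock': 0.15, 'joint_pos': array([ 1.07500381e+00,  2.76444256e-01,  1.50581978e+00, -1.68005822e-05,
        1.36068172e+00, -1.20996548e-01]), 'dq': array([ 2.75188681e-04, -2.23295944e-03, -2.65275062e-03,  2.21206637e-03,
       -9.07517033e-04, -4.63250260e-05]), 'tau': array([ 7.70695915e-04, -4.04927945e+01, -2.37432146e+01,  7.01894355e-02,
        3.14986648e-02, -9.61603746e-05]), 'eef_pos': array([0.21030911, 0.53471588, 0.20481555]), 'ee_rot': array([-5.85209202e-01, -3.08620291e+00,  2.03274939e-03]), 'contact_force': array([ 0.01038138,  0.76788422, -0.50852296]), 'wrist_torque': array([ 0.04054164,  0.0259416 , -0.03123161]), 'grasp_force': 0.0, 'grip_width': 0.09372576026479783} -0.0188
scene [[0.675, 0.54, -0.503, 1.024], [0.737, -0.507, 0.447, -0.469], [-0.014, -0.672, -0.74, 0.924], [0.0, 0.0, 0.0, 1.0]] 417.81565082964875 -0.007228028697736617
side [[0.999, -0.046, 0.03, 0.427], [-0.05, -0.548, 0.835, -1.099], [-0.022, -0.835, -0.549, 0.858], [0.0, 0.0, 0.0, 1.0]] 483.52976094481323 -0.03799908531293908
wrist [[0.365, 0.893, 0.264, 0.133], [0.931, -0.35, -0.106, 0.566], [-0.002, 0.285, -0.959, 0.384], [0.0, 0.0, 0.0, 1.0]] 345.11635873079564 -0.014618093799690396
```

View pics/scene0.png

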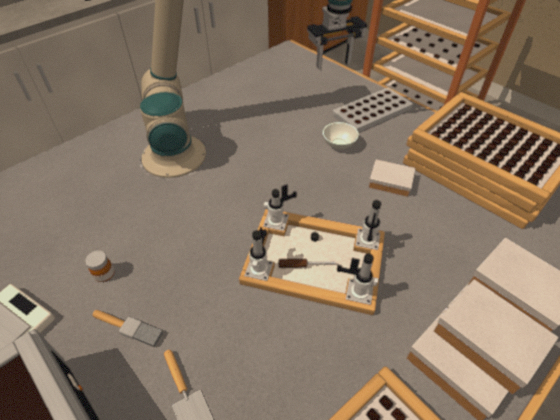

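View pics/side0.png

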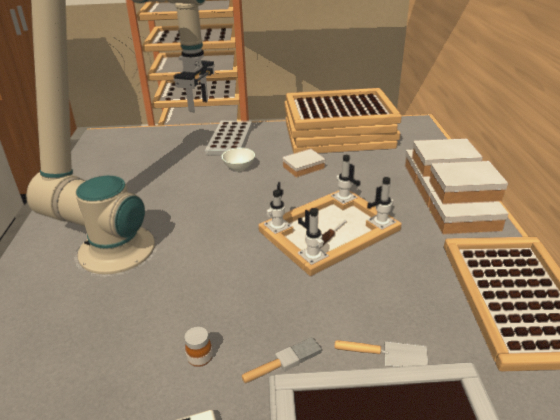

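The scene view shows the loose, short leg at about (275,193), with its lever toward (288,192). The locked tops are at (258,236), (376,205) and (367,258). In the side view the tops are at (279,187) for the loose leg, then (314,213), (346,158) and (386,183). I'll fit the riser pose from these.

```bash
python3 - <<'E'
from h import *
import pickle
from scipy.optimize import least_squares
ds=pickle.load(open('d0.pkl','rb'))
S={'scene':[(275,192),(376,204),(258,235),(367,257)],'side':[(279,186),(346,157),(314,212),(386,182)]}
for n in S:
  for p,z in zip(S[n],(.146,.174,.174,.174)): print(n,p,atz(ds[n],*p,z).round(3))
L=np.array([(-.128,.083,.146),(.128,.083,.174),(-.128,-.083,.174),(.128,-.083,.174)])
def w(p,l): c,s=np.cos(p[2]),np.sin(p[2]); return np.array([p[0]+c*l[0]-s*l[1],p[1]+s*l[0]+c*l[1],l[2]])
for y0 in (0,1.57,3.14,-1.57):
  r=least_squares(lambda p:np.concatenate([np.subtract(proj(ds[n],w(p,l)),q) for n in S for l,q in zip(L,S[n])]),[.45,.1,y0])
  print(r.x,r.cost,r.fun.round(1)); print([w(r.x,l).round(3).tolist() for l in L])
d=ds['scene']
im=d['img'][160:320,220:400]; a=cv2.resize(im,None,fx=4.4,fy=3.7,interpolation=cv2.INTER_CUBIC)
cv2.imwrite('pics/c1.png',a[:590,:,::-1])
E
```

```text
scene (275, 192) [0.465 0.038 0.146]
scene (376, 204) [0.683 0.171 0.174]
scene (258, 235) [ 0.559 -0.101  0.174]
scene (367, 257) [0.767 0.032 0.174]
side (279, 186) [0.472 0.066 0.146]
side (346, 157) [0.679 0.168 0.174]
side (314, 212) [ 0.551 -0.112  0.174]
side (386, 182) [0.763 0.016 0.174]
[0.61770373 0.03551833 0.55067179] 29.397699978899347 [ 0.3 -0.1  0.8 -0.3 -2.4 -1.4  1.1  1.1 -2.1  5.   1.3 -0.8 -0.1 -2.2
  1.2 -3.1]
[[0.465, 0.039, 0.146], [0.683, 0.173, 0.174], [0.552, -0.102, 0.174], [0.77, 0.032, 0.174]]
[0.61770373 0.03551833 0.55067187] 29.397699978898117 [ 0.3 -0.1  0.8 -0.3 -2.4 -1.4  1.1  1.1 -2.1  5.   1.3 -0.8 -0.1 -2.2
  1.2 -3.1]
[[0.465, 0.039, 0.146], [0.683, 0.173, 0.174], [0.552, -0.102, 0.174], [0.77, 0.032, 0.174]]
[0.61770373 0.03551833 0.55067185] 29.3976999788866 [ 0.3 -0.1  0.8 -0.3 -2.4 -1.4  1.1  1.1 -2.1  5.   1.3 -0.8 -0.1 -2.2
  1.2 -3.1]
[[0.465, 0.039, 0.146], [0.683, 0.173, 0.174], [0.552, -0.102, 0.174], [0.77, 0.032, 0.174]]
[0.61770373 0.03551832 0.55067171] 29.397699979008138 [ 0.3 -0.1  0.8 -0.3 -2.4 -1.4  1.1  1.1 -2.1  5.   1.3 -0.8 -0.1 -2.2
  1.2 -3.1]
[[0.465, 0.039, 0.146], [0.683, 0.173, 0.174], [0.552, -0.102, 0.174], [0.77, 0.032, 0.174]]
```

View pics/c1.png

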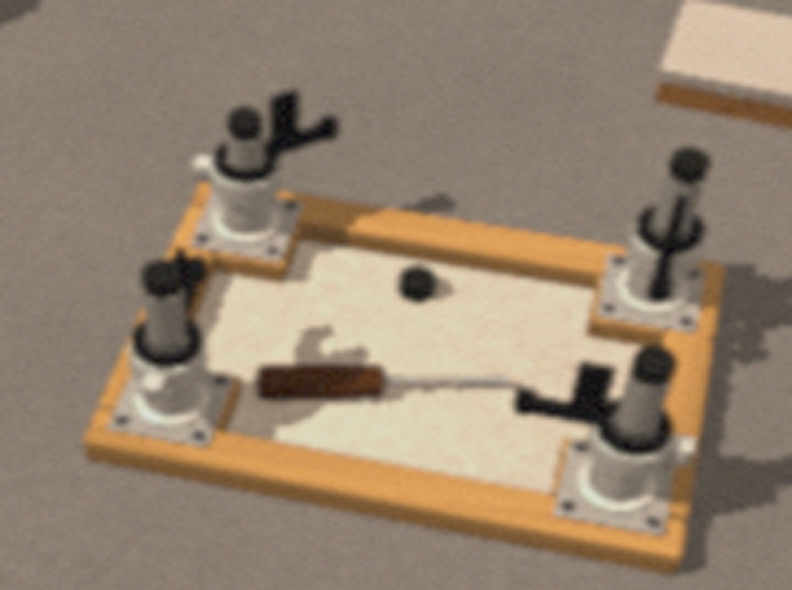

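The crop shows the loose leg's top at scene pixel (275.7,194) and its open lever tip at about (294,195). The fit gives riser yaw of about 31.5° and the leg at about (0.465, 0.039). I'll move above it with the closing line at about -30°.

servo_tool(
  increments=[
    [0, 0, 7, -3, -2.6, -0.5, 9.3],
    [0, 0, 14, -6, -5.2, -1.5, 9.3],
    [0, 0, 21, -9, -7.8, -3, 9.3],
    [0, 0, 28, -12, -10.4, -4.5, 9.3],
    [0, 0, 35, -15, -13, -4.5, 9.3],
    [0, 0, 42, -18, -15.6, -4.5, 9.3],
    [0, 0, 49, -21, -18.4, -4.5, 9.3],
    [0, 0, 49, -21, -18.4, -4.5, 9.3],
  ],
)

```text
clock: 0.82
eef_pos: [0.3412, 0.281, 0.2505]
ee_rot: [1.824, 2.553, -0.003]
contact_force: [-0.5, 0.2, -0.1]
grip_width: 0.0931
grasp_force: 0.0
```

```bash
cat >> h.py <<'E'
def plan(xyz,yaw):
    o=status.get_obs();M=R.from_rotvec(o['ee_rot']).as_matrix()
    y=np.degrees(np.arctan2(M[1,1],M[0,1]))
    print('clk',o['clock'],'pos',o['eef_pos'].round(4),'yaw',y.round(2),'tilt',np.degrees(np.arccos(-M[2,2])).round(2),'q6',o['joint_pos'][5].round(2),'w',o['grip_width'],'F',o['contact_force'].round(1))
    print('shift cm',(M.T@(np.array(xyz)-o['eef_pos'])*100).round(2),'turn z',(y-yaw+180)%360-180)
E
python3 -c "
from h import *
plan((.465,.039,.25),-30)"
```

```text
clk 0.8167 pos [0.3412 0.281  0.2505] yaw 18.9 tilt 0.27 q6 0.21 w 0.09309047277571943 F [-0.5  0.2 -0.1]
shift cm [-26.9    3.87   0.18] turn z 48.89959964231872
```

servo_tool(
  increments=[
    [0, 0, 7, -3.9, 0.6, 0, 9.3],
    [0, 0, 14, -7.8, 1.2, 0, 9.3],
    [0, 0, 21, -11.7, 1.8, 0, 9.3],
    [0, 0, 28, -15.6, 2.4, 0, 9.3],
    [0, 0, 35, -19.5, 3, 0, 9.3],
    [0, 0, 42, -23.4, 3.4, 0, 9.3],
    [0, 0, 49, -26.9, 3.9, 0, 9.3],
    [0, 0, 49, -26.9, 3.9, 0, 9.3],
  ],
)

```text
clock: 1.48
eef_pos: [0.4683, 0.0415, 0.25]
ee_rot: [2.717, 1.57, -0.001]
contact_force: [0.4, 0.2, 0.2]
grip_width: 0.0928
grasp_force: 0.0
```

```bash
python3 -c "
from h import *
import pickle
plan((.465,.039,.25),-30)
d=snap('wrist','w1.png');pickle.dump(d,open('d1.pkl','wb'))
print(proj(d,(.465,.039,.146)),d['W'].round(3).tolist())"
```

```text
clk 1.4833 pos [0.4683 0.0415 0.25  ] yaw -29.96 tilt 0.21 q6 0.47 w 0.09278591052055499 F [0.4 0.2 0.2]
shift cm [-0.38 -0.16 -0.  ] turn z 0.03514292732140234
(np.float64(275.1822469083932), np.float64(218.48614848392486)) [[0.867, -0.478, -0.14, 0.509], [-0.499, -0.83, -0.25, 0.115], [0.003, 0.287, -0.958, 0.429], [0.0, 0.0, 0.0, 1.0]]
```

View pics/w1.png

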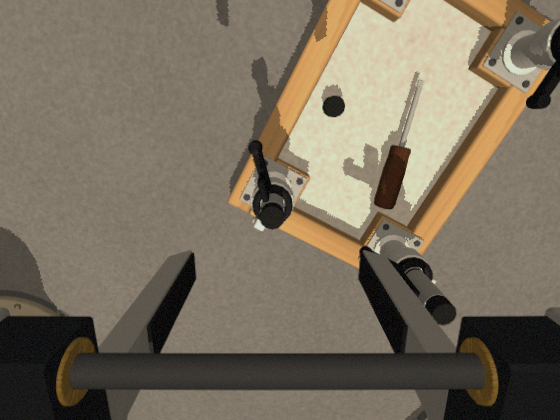

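The wrist view shows the leg top at (271,215), the lever tip boss at (256,147), the ring centre at about (272,203) and the neighbouring locked leg's top at (440,309).

```bash
python3 -c "
from h import *
import pickle
d=pickle.load(open('d1.pkl','rb'))
a=atz(d,271.5,215.5,.146);b=atz(d,256,147,.114);n=atz(d,440,309,.174);r=atz(d,272,202,.106)
print(a,b,n,r,np.hypot(*(b-a)[:2]),np.degrees(np.arctan2(*(b-a)[1::-1])),(a-n)[:2],np.degrees(np.arctan2(*(a-n)[1::-1])))
print(np.hypot(*(a-n)[:2]))
L=np.degrees(np.arctan2(*(b-a)[1::-1]))
plan((a[0],a[1],.11),L+75-180)
"
```

```text
[0.46360559 0.0428966  0.146     ] [0.478715   0.09741142 0.114     ] [ 0.55008459 -0.09256321  0.174     ] [0.46441901 0.04422752 0.106     ] 0.056569952093723674 74.50867558681851 [-0.086479    0.13545981] 122.55459734825364
0.16071085362891271
clk 1.5333 pos [0.4665 0.0443 0.2499] yaw -29.7 tilt 0.04 q6 0.46 w 0.0929534431347925 F [-0.1  1.1 -1. ]
shift cm [-0.25 -0.17 13.99] turn z 0.7883775691122423
```

servo_tool(
  increments=[
    [0, 0, 0, -0.2, -0.1, 2.5, 6],
    [0, 0, 0, -0.2, -0.1, 5, 6],
    [0, 0, 0, -0.2, -0.1, 7.5, 6],
    [0, 0, 0, -0.2, -0.1, 9.5, 6],
    [0, 0, 0, -0.2, -0.1, 11, 6],
    [0, 0, 0, -0.2, -0.1, 12, 6],
    [0, 0, 0, -0.2, -0.1, 12, 6],
    [0, 0, 0, -0.2, -0.1, 12, 6],
  ],
)

```text
clock: 2.2
eef_pos: [0.4625, 0.0466, 0.1302]
ee_rot: [-2.71, -1.586, 0.002]
contact_force: [-0.6, -0.6, -0.2]
grip_width: 0.0598
grasp_force: 0.0
```

```bash
python3 -c "
from h import *
import pickle
plan((.4645,.0425,.1095),-30)
d=snap('wrist','w2.png');pickle.dump(d,open('d2.pkl','wb'))
print(proj(d,(.4645,.0425,.146)),proj(d,(.4645,.0425,.106)))
plan((.4645,.0425,.1095),-30)"
```

```text
clk 2.2 pos [0.4625 0.0466 0.1302] yaw -29.33 tilt 0.1 q6 0.46 w 0.059835205291626614 F [-0.6 -0.6 -0.2]
shift cm [-0.26  0.38  2.07] turn z 0.6657836595117317
(np.float64(284.9185708413557), np.float64(283.99285531833095)) (np.float64(283.5786169196215), np.float64(254.0364955089857))
clk 2.25 pos [0.4633 0.0463 0.1309] yaw -29.36 tilt 0.03 q6 0.46 w 0.06022180762719922 F [ 1.1  0.1 -0.1]
shift cm [-0.28  0.29  2.14] turn z 0.6420247611150387
```

View pics/w2.png

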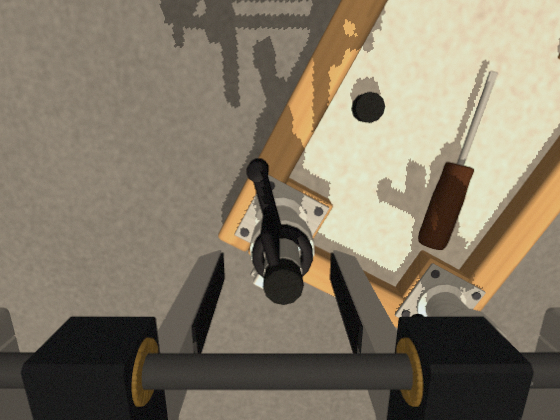

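The close view has the leg top at (283,283) and the ring centre at (283,253), which agrees with my estimate (285,284)/(284,254). I'll go down and close.

servo_tool(
  increments=[
    [0, 0, 0.5, -0.2, 0.3, 0.7, 6],
    [0, 0, 0.5, -0.3, 0.3, 1.4, 6],
    [0, 0, 0.5, -0.3, 0.3, 2.1, 6],
    [0, 0, 0.5, -0.3, 0.3, 2.1, 6],
    [0, 0, 0.5, -0.3, 0.3, 2.1, 4],
    [0, 0, 0.5, -0.3, 0.3, 2.1, 3],
    [0, 0, 0.5, -0.3, 0.3, 2.1, 2.8],
    [0, 0, 0.5, -0.3, 0.3, 2.1, 2.8],
  ],
  force=20,
)

```text
clock: 2.92
eef_pos: [0.4648, 0.0412, 0.1097]
ee_rot: [2.72, 1.571, 0.001]
contact_force: [-0.1, 0.1, 0.5]
grip_width: 0.0365
grasp_force: 0.0
```

```bash
python3 -c "
from h import *
plan((.4645,.0425,.1095),-30)"
```

```text
clk 2.9167 pos [0.4648 0.0412 0.1097] yaw -29.98 tilt 0.04 q6 0.46 w 0.036544383425220824 F [-0.1  0.1  0.5]
shift cm [ 0.1  -0.09  0.02] turn z 0.021586308909576246
```

servo_tool(
  increments=[
    [0, 0, 0, 0, 0, 0, 1.5],
    [0, 0, 0, 0, 0, 0, 1.5],
    [0, 0, 0, 0, 0, 0, 1.5],
    [0, 0, 0, 0, 0, 0, 1.5],
    [0, 0, 0, 0, 0, 0, 1.5],
    [0, 0, 0, 0, 0, 0, 1.5],
  ],
  force=20,
)

```text
clock: 3.42
eef_pos: [0.4636, 0.0417, 0.1095]
ee_rot: [-2.719, -1.57, 0.001]
contact_force: [-3.8, 2.1, 5.6]
grip_width: 0.0216
grasp_force: 20.0
```

```bash
python3 -c "
from h import *
plan((.4645,.0425,.1095),-30)"
```

```text
clk 3.4167 pos [0.4636 0.0417 0.1095] yaw -29.98 tilt 0.11 q6 0.46 w 0.02164324420339719 F [-3.8  2.1  5.6]
shift cm [0.11 0.04 0.  ] turn z 0.01705863644059491
```

servo_tool(
  increments=[
    [0, 0, 0, 0, -0.1, -0.4, 1.5],
    [0, 0, 0, 0, -0.1, -0.9, 1.5],
    [0, 0, 0, 0, -0.1, -1.4, 1.5],
    [0, 0, 0, 0, -0.1, -1.9, 1.5],
    [0, 0, 0, 0, -0.1, -2.4, 1.5],
    [0, 0, 0, 0, -0.1, -2.8, 1.5],
    [0, 0, 0, 0, -0.1, -2.8, 1.5],
    [0, 0, 0, 0, -0.1, -2.8, 1.5],
  ],
)

```text
clock: 4.08
eef_pos: [0.4636, 0.0417, 0.1377]
ee_rot: [2.72, 1.571, 0.0]
contact_force: [-2.1, 1.7, -1.6]
grip_width: 0.0211
grasp_force: 20.0
```

```bash
python3 -c "
from h import *
import pickle
plan((.4645,.0425,.1375),-30)
d=snap('wrist');D=d['img'];s=snap('side','s3.png');t=snap('scene')
pickle.dump((d,s,t),open('d3.pkl','wb'))
def crop(d,p,h,k):
    u,v=map(int,proj(d,p));return cv2.resize(d['img'][v-h:v+h,u-h:u+h],(390,390),interpolation=cv2.INTER_CUBIC)
P=(.4645,.0425,.13)
cv2.imwrite('pics/c3.png',np.hstack([crop(s,P,30,0),crop(t,P,30,0)])[...,::-1])
print(proj(s,P),proj(t,P))"
```

```text
clk 4.0833 pos [0.4636 0.0417 0.1377] yaw -29.97 tilt 0.02 q6 0.46 w 0.021078090430747095 F [-2.1  1.7 -1.6]
shift cm [0.11 0.04 0.02] turn z 0.02533149537987356
(np.float64(276.72394578194036), np.float64(195.2821017346618)) (np.float64(276.05904400406536), np.float64(195.3936801623221))
```

View pics/c3.png

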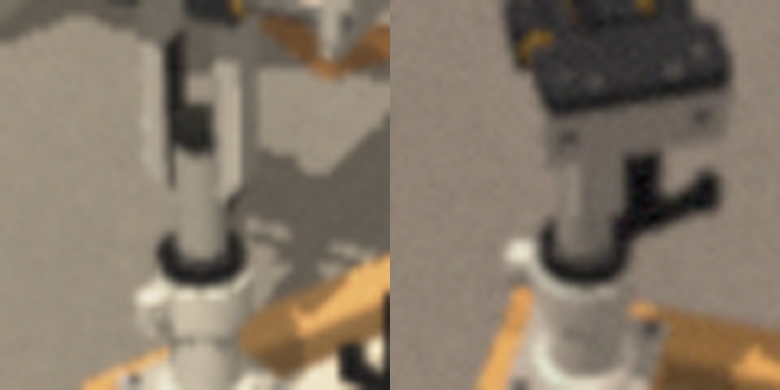

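The side crop shows the leg drawn out between the fingers, with its black top at crop (195,107), which is side pixel (276,181.5). The ring is at crop (200,255). The scene crop shows the lever still open. I'll check the height numerically.

```bash
python3 -c "
from h import *
import pickle
d,s,t=pickle.load(open('d3.pkl','rb'));ds=pickle.load(open('d0.pkl','rb'))
for z in(.106,.134,.158,.170,.174,.178): print(z,np.round(proj(s,(.4636,.0417,z)),1),np.round(proj(d,(.4636,.0417,z)),1))
# black rubber rows in side column before/after, and brightness profile
g=lambda im:cv2.cvtColor(im,cv2.COLOR_RGB2GRAY)
print(g(s['img'])[172:212,274:279].mean(1).round().tolist())
print(g(ds['side']['img'])[172:212,274:282].mean(1).round().tolist())
cv2.imwrite('pics/w3.png',d['img'][...,::-1])
"
```

```text
0.106 [276.6 202.6] [277.6 245.9]
0.134 [276.4 194.2] [277.8 263.9]
0.158 [276.2 186.9] [278.  283.6]
0.17 [276.1 183.2] [278.  295.6]
0.174 [276. 182.] [278.1 299.9]
0.178 [276.  180.7] [278.1 304.5]
[89.0, 88.0, 90.0, 94.0, 113.0, 131.0, 133.0, 131.0, 112.0, 72.0, 59.0, 56.0, 55.0, 49.0, 46.0, 52.0, 86.0, 125.0, 143.0, 145.0, 146.0, 146.0, 147.0, 146.0, 145.0, 145.0, 145.0, 146.0, 146.0, 145.0, 144.0, 137.0, 113.0, 73.0, 48.0, 35.0, 65.0, 153.0, 202.0, 189.0]
[144.0, 144.0, 145.0, 144.0, 144.0, 144.0, 143.0, 142.0, 141.0, 135.0, 120.0, 111.0, 106.0, 102.0, 100.0, 100.0, 93.0, 75.0, 51.0, 44.0, 42.0, 37.0, 36.0, 44.0, 68.0, 106.0, 130.0, 134.0, 129.0, 122.0, 121.0, 121.0, 116.0, 93.0, 50.0, 40.0, 76.0, 154.0, 193.0, 178.0]
```

View pics/w3.png

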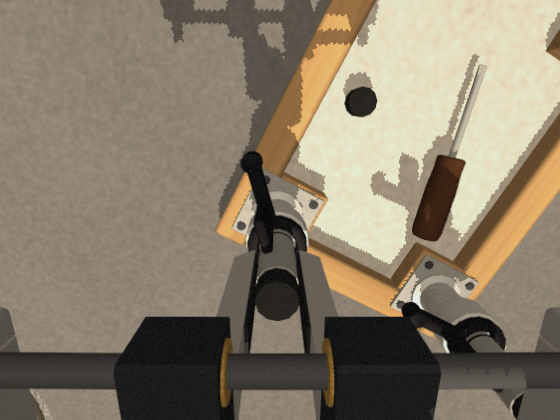

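The rubber's lower edge rose about 8.4 px, or roughly 27.5 mm, so the leg is at its mark. Next I turn clockwise, which is +z of the tool.

servo_tool(
  increments=[
    [0, 0, 5, 0, 0, 0, 1.5],
    [0, 0, 10, 0, 0, 0, 1.5],
    [0, 0, 15, 0, 0, 0, 1.5],
    [0, 0, 20, 0, 0, 0, 1.5],
    [0, 0, 25, 0, 0, 0, 1.5],
    [0, 0, 30, 0, 0, 0, 1.5],
    [0, 0, 35, 0, 0, 0, 1.5],
    [0, 0, 35, 0, 0, 0, 1.5],
  ],
  force=25,
)

```text
clock: 4.9
eef_pos: [0.4643, 0.041, 0.1373]
ee_rot: [3.066, 0.679, 0.001]
contact_force: [0.3, -0.1, -3.1]
grip_width: 0.0218
grasp_force: 25.4
```

```bash
python3 -c "
from h import *
plan((.464,.042,.1377),-30);print(status.get_obs()['wrist_torque'])"
```

```text
clk 4.9 pos [0.4643 0.041  0.1373] yaw -65.03 tilt 0.1 q6 1.08 w 0.021813839149293343 F [ 0.3 -0.1 -3.1]
shift cm [ 0.02 -0.11 -0.04] turn z -35.02959478524593
[0.04266896 0.2484416  0.06506738]
```

servo_tool(
  increments=[
    [0, 0, 4, 0, 0, 0, 1.5],
    [0, 0, 8, 0, 0, 0, 1.5],
    [0, 0, 12, 0, 0, 0, 1.5],
    [0, 0, 16, 0, 0, 0, 1.5],
    [0, 0, 20, 0, 0, 0, 1.5],
    [0, 0, 24, 0, 0, 0, 1.5],
    [0, 0, 28, 0, 0, 0, 1.5],
    [0, 0, 32, 0, 0, 0, 1.5],
  ],
)

```text
clock: 5.57
eef_pos: [0.4644, 0.04, 0.1374]
ee_rot: [3.133, -0.191, 0.002]
contact_force: [0.1, -3.5, -2.5]
grip_width: 0.0214
grasp_force: 25.5
```

```bash
python3 -c "
from h import *
plan((.464,.042,.1377),-113);print(status.get_obs()['wrist_torque'])"
```

```text
clk 5.5667 pos [0.4644 0.04   0.1374] yaw -96.97 tilt 0.2 q6 1.63 w 0.02142762181689916 F [ 0.1 -3.5 -2.5]
shift cm [-0.06 -0.19 -0.03] turn z 16.03041119950413
[-0.28781666  0.17136568  0.10038708]
```

servo_tool(
  increments=[
    [0, 0, 2, 0, 0, 0, 1.5],
    [0, 0, 4, 0, 0, 0, 1.5],
    [0, 0, 6, 0, 0, 0, 1.5],
    [0, 0, 8, 0, 0, 0, 1.5],
    [0, 0, 10, 0, 0, 0, 1.5],
    [0, 0, 12, 0, 0, 0, 1.5],
    [0, 0, 14, 0, 0, 0, 1.5],
    [0, 0, 14, 0, 0, 0, 1.5],
  ],
)

```text
clock: 6.23
eef_pos: [0.4626, 0.0403, 0.1372]
ee_rot: [3.087, -0.566, -0.003]
contact_force: [-3.2, -3.5, 0.1]
grip_width: 0.0212
grasp_force: 32.2
```

```bash
python3 -c "
from h import *
plan((.464,.042,.1377),-113);print(status.get_obs()['wrist_torque'])
d=snap('wrist','w4.png')"
```

```text
clk 6.2333 pos [0.4626 0.0403 0.1372] yaw -110.78 tilt 0.21 q6 1.87 w 0.021225366385950267 F [-3.2 -3.5  0.1]
shift cm [ 0.07 -0.21 -0.05] turn z 2.22147942381244
[-0.31036205  0.81392082  0.51924036]
```

View pics/w4.png

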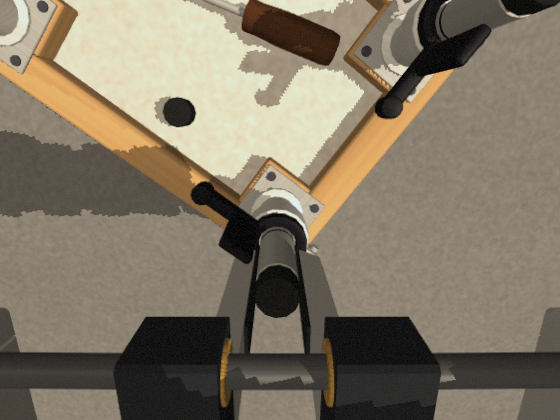

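The wrist view shows the lever tip at (204,193), roughly along the frame edge, and the fin against the left finger. I'll measure its angle against the frame edge.

```bash
python3 -c "
from h import *
d=snap('wrist')
b=atz(d,204,193,.114);a=status.get_obs()['eef_pos']
e=atz(d,0,72,.034)-atz(d,150,166,.034)
print(b,a,np.degrees(np.arctan2(*(b-a)[1::-1])),np.hypot(*(b-a)[:2]),'edge',np.degrees(np.arctan2(*e[1::-1])))
print(status.get_obs()['wrist_torque'])"
```

```text
[0.51221769 0.06899542 0.114     ] [0.4626647  0.04030463 0.13720397] 30.070505126184493 0.05725958196044745 edge 35.463496276603
[-0.51155388  0.84777254  0.4630211 ]
```

servo_tool(
  increments=[
    [0, 0, 1, 0, 0, 0, 1.5],
    [0, 0, 2, 0, 0, 0, 1.5],
    [0, 0, 3, 0, 0, 0, 1.5],
    [0, 0, 4, 0, 0, 0, 1.5],
    [0, 0, 4, 0, 0, 0, 1.5],
    [0, 0, 4, 0, 0, 0, 1.5],
  ],
)

```text
clock: 6.83
eef_pos: [0.4616, 0.0408, 0.1371]
ee_rot: [3.066, -0.673, -0.006]
contact_force: [-5.2, -2.6, 0.1]
grip_width: 0.0219
grasp_force: 30.5
```

```bash
python3 -c "
from h import *
plan((.464,.042,.1377),-113);print(status.get_obs()['wrist_torque'])
d=snap('wrist','w5.png')"
```

```text
clk 6.8333 pos [0.4616 0.0408 0.1371] yaw -114.77 tilt 0.26 q6 1.94 w 0.021896203183565763 F [-5.2 -2.6  0.1]
shift cm [ 0.17 -0.21 -0.06] turn z -1.7736142748139514
[-0.24279118  1.21243759  0.4451402 ]
```

View pics/w5.png

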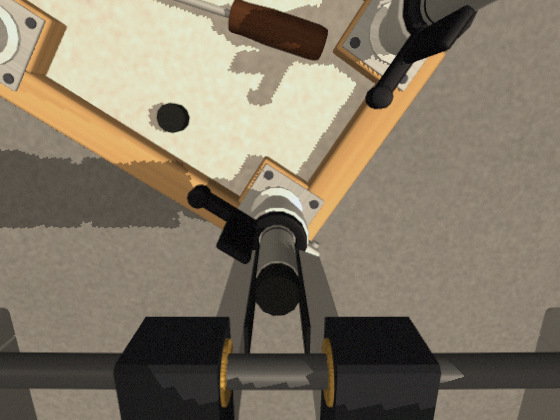

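The lever tip is now at (200,196). It stayed still in the world while the tool turned 4° more, which suggests it is at the stop. I'll fit the frame's outer edge by colour to get a precise angle.

```bash
python3 -c "
from h import *
d=snap('wrist')
hsv=cv2.cvtColor(d['img'],cv2.COLOR_RGB2HSV)
m=((hsv[...,0]>8)&(hsv[...,0]<22)&(hsv[...,1]>130)).astype(np.uint8)
P=[];Q=[]
for u in range(15,150,3):
    r=np.where(m[90:260,u])[0]+90 if u>40 else np.where(m[60:220,u])[0]+60
    if len(r)>5: P.append(atz(d,u,r.max()+.5,.028)[:2])
P=np.array(P,np.float32)
vx,vy,x,y=cv2.fitLine(P,cv2.DIST_HUBER,0,.0005,.01).ravel();print('edge',np.degrees(np.arctan2(vy,vx)),len(P))
res=(P-[x,y])@[-vy,vx];print('res mm',(res*1000).round(1).tolist())
n=np.array([-vy,vx])
g=d['img'].max(2);k=(g<45).astype(np.uint8)[180:212,186:214]
v,u=np.nonzero(k);print('tip',u.mean()+186,v.mean()+180)
b=atz(d,200,196,.114);a=status.get_obs()['eef_pos']
print('dist to edge: tip',(b[:2]-[x,y])@n,'axis',(a[:2]-[x,y])@n,'tip',b,np.hypot(*(b-a)[:2]),np.degrees(np.arctan2(*(b-a)[1::-1])))
for w in (0,.05,.1): # ring centre guess
  pass
print('ring proj',proj(d,(a[0],a[1],.106)),'top',proj(d,(a[0],a[1],.174)))
"
```

```text
edge 32.315166 45
res mm [-0.0, 0.10000000149011612, 0.30000001192092896, -0.30000001192092896, -0.20000000298023224, -0.0, 0.10000000149011612, 0.30000001192092896, -0.30000001192092896, -0.10000000149011612, 0.0, 0.20000000298023224, 0.30000001192092896, -0.30000001192092896, -0.10000000149011612, 0.0, 0.20000000298023224, 0.30000001192092896, -0.30000001192092896, -0.10000000149011612, 0.0, 0.20000000298023224, -0.4000000059604645, -0.20000000298023224, -0.10000000149011612, 0.10000000149011612, 0.20000000298023224, -0.4000000059604645, -0.20000000298023224, -0.10000000149011612, 0.10000000149011612, 0.30000001192092896, 0.4000000059604645, -0.20000000298023224, -0.0, 0.10000000149011612, 0.30000001192092896, -0.30000001192092896, -0.20000000298023224, 0.0, 0.20000000298023224, 0.30000001192092896, -0.30000001192092896, -0.10000000149011612, 0.0]
tip 201.3740157480315 197.89566929133858
dist to edge: tip -0.042827862747684714 axis -0.039515186903589614 tip [0.5123299  0.06900015 0.114     ] 0.058024963425683994 29.04234405052568
ring proj (np.float64(277.65036216891), np.float64(244.23194469861073)) top (np.float64(278.52400174416033), np.float64(298.2430347149698))
```

The frame edge fits at 32.3°. The lever tip lies 42.8 mm inside the edge (42 mm when closed) and hasn't moved in the world over the last 4° of push, so the lever is at its stop. The leg height has also held. I'll hand it in.

```bash
python3 -c "
from h import *
plan((.464,.042,.1377),-113)
print(robot.hand_in())"
```

```text
clk 6.9333 pos [0.4616 0.0408 0.1371] yaw -114.77 tilt 0.26 q6 1.94 w 0.02198010524719458 F [-6.  -3.5  0.4]
shift cm [ 0.17 -0.21 -0.06] turn z -1.7747774549046085
the job is handed in; nothing more can be done
None
```

I drew the loose leg up about 27.5 mm to its mark, swung its cam lever clockwise to the stop, and handed the job in at 6.9 s with the fingers still gripping the leg; the hand-in returned no verdict.

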